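# Take the clogged cartridge out of the vacuum-chuck filter

### The arm

A 6-joint arm with a two-finger parallel gripper is mounted at the origin on the work surface. World frame = base frame: x ahead of the robot, y to its left, z up, the work surface at z = 0. Lengths are in m, angles in rad, forces in N, time in s.
With the tool pointing down it reaches from about 0.35 to 0.975 m from the base axis. Payload 4.9 kg.
Tool frame: the origin (TCP) lies midway between the tips of the shut fingers; the grasp point (between the pads) lies 19 mm behind it (manip.pinch_z is the distance from the TCP to the grasp point, in m); z points along the fingers, y is the direction in which the jaws open and shut (so a half turn about z gives the same grasp; the last joint's range is limited). The gripper opens to 85 mm and grips with 20 to 120 N. Pads are 22 mm wide; open, the fingers measure 114 mm over their backs; the gripper's body (76 mm by 85 mm) begins 54 mm behind the grasp point. The pads swing forward as they close: fully open they stand 13 mm farther back than shut.
Start: joints at [1.087, 0.053, 1.613, -0, 1.476, -0.119], TCP at [0.223, 0.584, 0.231] pointing down, gripper open.
Joint ranges: [-3.01, 3.01], [-1.01, 2.22], [0.06, 2.58], [-1.02, 4.17], [0.09, 2.62], [-3.14, 3.14]. Speed limits (rad/s): [2.57, 2.57, 3.14, 3.14, 3.14, 3.14].

### API

Orientations are given as a unit quaternion [w, x, y, z].
In Python, from plant import manip gives the robot as it stands.
- The arm moves only by the tool drive_tool, never from a script. Its argument "commands" is text: rows parted by semicolons, each of 5 numbers parted by spaces: the finger opening in mm, from 0 to 85.4, then the shift along the tool's x, y, z in units of 30 mm (1.0 is 30 mm), then the turn about the tool's z in degrees. A call has exactly 8 rows; each row shifts and turns the commanded pose from where the row before left it, along the tool's axes as they then stand; what a row does not reach is not made up. A row lasts 1/8 s, in which the tool goes at most 62.5 mm and 10.7 degrees, less where a joint would pass 70% of its speed; a pose out of reach is approached as far as the arm can. A call is refused whole if a number of a shift passes 1 or a number of a turn 10.7, either way. A call with a gripper value outside its range is refused whole. The fingers move at their own pace and stop on an object; the grip force is fixed at half the most. Time passes only in rows, so rows that do not move let the fingers close, or fill a call up. It gives the time, the measured TCP pose, the force and the opening at its end, in the units of the state.
- manip.state(): the state, without advancing time (a new reading comes with each control period).
- manip.grab_frame(name): name is "scene" or "top"; returns the picture (384x512x3 uint8, red, green, blue); there is no depth.
- manip.camera_params(name): a dict with "fx", "fy", "cx", "cy" (pixels), "xyz" and "orientation" of the camera in the world. Camera axes: x right, y down, z forward; pixel columns grow to the right and rows downward; lengths in m; the calibration is good to about 2 mm. A picture is of the moment at which its call begins. camera_params takes no time and is no camera call.
- manip.job_done(): hands the job in, once; it reports no verdict.
The state is a dict: "time": time; "joint_pos": joint angles; "joint_vel": joint speeds; "joint_efforts": joint torques, N m; "tool_pos": TCP position; "tool_rot": TCP orientation; "contact_force": force on the tool from outside, world axes, zero at the start; "ft_torque": the same for the moment, N m; "gripper_width": opening from 0.0 (shut) to 1.0 (fully open).
Only numpy, scipy, OpenCV 4.12 (cv2) and the standard library are available. Lean on these libraries where they do the work, as an engineer would, in place of code of your own. Each camera call takes 0.05 s, during which the arm holds its last target. There are 200 camera calls.

### The job

The lathe's vacuum-chuck filter is clogged. Without forcing it, press its cover down against the sprung seal and, holding it down, turn it a quarter turn anticlockwise (seen from above) to free it from its lugs, then lift it off and set it right way up on the rubber mat, wholly on it. Then draw the dusty cartridge straight up out of the pot and stand it in the grey tray, keeping it upright all the way; drop neither of them and leave the chuck, the bowl and the gouge where they are.

Things in the scene. Friction and masses are not known exactly. Their poses are not given: they have to be found in the camera images.
- pot: Grey round filter pot on a dark steel plate (215 x 130 x 6 mm), fixed to the bench. Origin on the pot's axis at bench height; z up; x points to the brass tee and vacuum gauge (gauge centre at x +108 mm, top 105 mm above the bench). Outside diameter 96, neck 87, bore 66 mm, inner floor 14 mm above the bench. Three steel lugs stand out of the neck at 0, 120, 240 degrees from x, 92 to 98 mm high.
- pot_mouth (a point): Centre of the pot's mouth, on its axis, level with its rim 99 mm above the bench. A black sprung seal ring (outside diameter 83, inside 67 mm) stands out of the rim: its top is 109 mm above the bench with the cover locked, 113 mm with it free or off.
- seal (a joint): How far the sprung seal ring is pressed down from where the locked cover holds it (m): 0 locked, 0.0085 fully down (hard stop), -0.004 fully risen, cover free or off. Spring 1.6 N/mm: it pushes up 6.4 N at 0, 17.6 N at 0.007, 20 N at 0.0085; the cover's weight of about 2.4 N helps the hand.
- cover_grip (a point): Centre of the grip bar on top of the aluminium cover. Bar 76 mm long along x, 18 mm thick along y, 30 mm tall (15 mm above and below this point); under it the dome's flat top, 76 mm across. z up on the cover's axis. Locked: 164 mm up, x along the pot's x. Press it down about 7 mm, turn it 85 to 90 degrees anticlockwise from above while held down, then let it rise and lift it straight up.
- cover_mid (a point): Cover's centre, half-way up, 46 mm above its bottom edge, 31 mm under cover_grip, same axes. 92 mm tall, flange 104 mm across, dome 84, about 0.24 kg. Its skirt's J-slots hold the lugs in notches 6 mm deep: it turns only when pressed over 6 mm (forced, it breaks), meets a stop at 91 degrees, is free from 77 degrees on; the seal then lifts it 4 mm above its locked height. 80 mm up it clears all.
- cart_mid (a point): Centre of the loose filter cartridge standing in the pot, seen once the cover is off: dusty pleated paper, black end caps, 60 mm across, 120 mm tall, about 0.16 kg; this point is 60 mm above its underside, z up. Its top 34 mm is a black pull tab, 36 mm long along x, 12 mm thick along y, top 134 mm above the bench in the pot. Its yaw varies. It must rise 100 mm to leave the pot.
- mat: Flat black rubber mat, 190 mm (x) by 170 mm (y), 3 mm thick, fixed on the bench. Origin at the centre of its underside, on the bench.
- tray: Open grey plastic tray, 190 mm (x) by 170 mm (y), 45 mm tall, wall and floor 4 mm, fixed on the bench. Origin at the centre of its underside.
- chuck: Bystander: dark steel four-jaw lathe chuck, 96 mm across, 62 mm tall, origin at the centre of its underside.
- bowl: Bystander: turned wooden bowl, 124 mm across, 55 mm tall, origin at the centre of its underside.
- gouge: Bystander: turning gouge lying on the bench, 346 mm long along its x, handle to -x, 30 mm thick, origin under it near its middle.
There are look-alikes about, which are no part of the job. Leave any green look-alike of the part that bears cover_grip alone.

How it is judged:
By the outcome, as a careful person would: the job done as asked, in the order asked, and still so for the second after the job is handed in, with the robot touching nothing.
It also fails if it takes over 64 s, if anything falls off the work surface, if the arm or the gripper's body presses on something with over 40 N, if the wrist force passes 120 N, or if a joint passes its speed limit or range.

## Working session

There is one attempt and no reset: what is moved stays moved. The work goes in short steps, Python scripts to look and compute and a tool call to move; the robot and the scene stay as the last step left them, time stands still between calls to the robot, and variables do not carry over. Pictures are saved under pics/ and viewed, about 8 in all and at most 12, crops included, and the job is handed in when it is done.

Besides the shell and the picture viewer there is one more tool, called after "Call:" by a JSON object that holds its "fn" and its "kwargs", one argument or row to a line. drive_tool: Moves the arm, as the interface text tells. Its arguments: {"type":"object","properties":{"commands":{"type":"string"}},"required":["commands"]}

```bash
mkdir -p pics; ls; python3 - <<'E'
from plant import manip
import cv2
for n in("scene","top"):
    f=manip.grab_frame(n);cv2.imwrite(f"pics/{n}0.png",f[:,:,::-1]);print(n,manip.camera_params(n))
print(manip.state())
E
```

```text
pics
scene {'fx': 434.45000420350516, 'fy': 434.45000420350516, 'cx': 252.7303976797005, 'cy': 189.54738473510562, 'xyz': array([1.14156097, 0.70113362, 1.1821259 ]), 'orientation': array([-0.1318136 ,  0.31916663,  0.87809009, -0.3312335 ])}
top {'fx': 355.58923451439335, 'fy': 355.58923451439335, 'cx': 258.8603109964253, 'cy': 197.13597681081322, 'xyz': array([ 0.43034469, -0.01598072,  1.10850674]), 'orientation': array([ 0.03388739, -0.70119179,  0.7115864 , -0.02874915])}
{'time': 0.1, 'joint_pos': array([ 1.08700198e+00,  5.32743164e-02,  1.61416277e+00, -9.80373778e-06,
        1.47604626e+00, -1.18985791e-01]), 'joint_vel': array([ 0.00015431, -0.00235008, -0.00454303,  0.00276288, -0.00331323,
        0.0015223 ]), 'joint_efforts': array([ 4.01765465e-04, -3.94901526e+01, -3.71362495e+01, -3.06416609e-05,
        3.88941611e-03,  1.64034486e-05]), 'tool_pos': array([0.22270415, 0.58335613, 0.2301926 ]), 'tool_rot': array([-2.75963978e-04,  1.81393945e-01,  9.83410058e-01, -9.04181154e-04]), 'contact_force': array([ 0.14801137, -0.97848959, -0.15647375]), 'ft_torque': array([-0.01219251, -0.03225639, -0.02475199]), 'gripper_width': 1.001136109357536}
```

View pics/scene0.png

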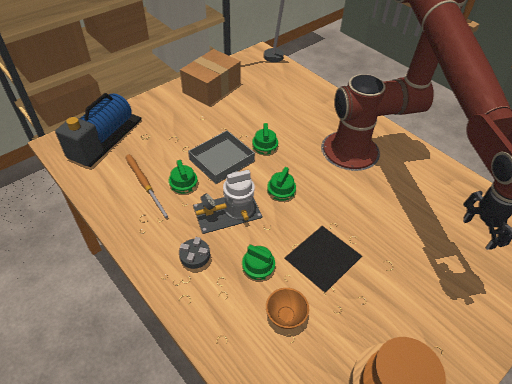

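View pics/top0.png

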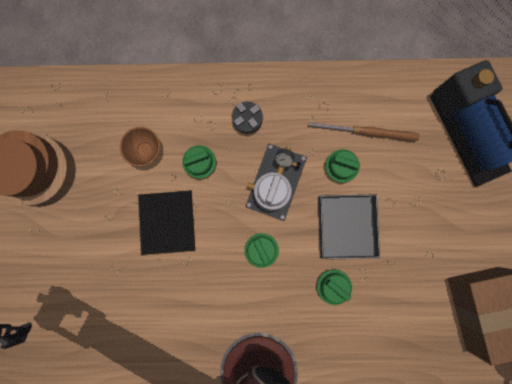

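The only aluminium (light grey) cover is on the pot, at top (273,191) and scene (239,185). The four green ones, at top (200,162), (343,166), (262,250) and (335,287), are look-alikes. Next I'll measure the pot, mat and tray, and crop the cover to confirm it.

```bash
cat > h.py <<'E'
import numpy as np, cv2
from scipy.spatial.transform import Rotation as R
from plant import manip
def rot(q): return R.from_quat([q[1],q[2],q[3],q[0]]).as_matrix()
def cam(n):
    c=manip.camera_params(n); return c,rot(c["orientation"]),np.array(c["xyz"])
def ray(n,uv):
    c,M,o=cam(n); return o,M@np.array([(uv[0]-c["cx"])/c["fx"],(uv[1]-c["cy"])/c["fy"],1])
def at(n,uv,z):
    o,d=ray(n,uv); return o+d*(z-o[2])/d[2]
def proj(n,p):
    c,M,o=cam(n); q=M.T@(np.array(p)-o); return np.array([c["fx"]*q[0]/q[2]+c["cx"],c["fy"]*q[1]/q[2]+c["cy"]])
def blob(mask,box):
    m=np.zeros(mask.shape,np.uint8);x0,y0,x1,y1=box;m[y0:y1,x0:x1]=mask[y0:y1,x0:x1]
    cs,_=cv2.findContours(m,cv2.RETR_EXTERNAL,cv2.CHAIN_APPROX_NONE); return max(cs,key=cv2.contourArea)
def rectw(n,c,z):
    """contour -> min-area rect in world plane z (mm): centre, size, angle"""
    P=np.array([at(n,p[0],z)[:2] for p in c],np.float32)*1000
    return cv2.minAreaRect(P)
E
python3 - <<'E'
from h import *
t=cv2.imread("pics/top0.png");s=cv2.imread("pics/scene0.png")
g=cv2.cvtColor(t,cv2.COLOR_BGR2GRAY);hsv=cv2.cvtColor(t,cv2.COLOR_BGR2HSV)
c=blob((g<50).astype(np.uint8),(130,180,205,265));print("mat",rectw("top",c,.003))
c=blob(((hsv[...,1]<50)).astype(np.uint8),(310,188,388,266));print("tray",rectw("top",c,.045))
c=blob(((hsv[...,1]<60)&(g<110)).astype(np.uint8),(240,135,312,225));print("plate",rectw("top",c,.006))
c=blob(((hsv[...,1]<60)&(g>135)).astype(np.uint8),(240,170,300,215));e=cv2.fitEllipse(c);print("cover flange",e,at("top",e[0],.11))
for nm,u in (("chuck",(247,118)),("bowl",(140,146)),("gouge",(362,131)),("green",(200,162)),("g",(343,166)),("g",(262,250)),("g",(335,287)),("gauge",(285,160))):print(nm,at("top",u,.06 if nm!="gauge" else .105).round(3))
a=cv2.resize(t[130:230,225:325],(400,400),interpolation=cv2.INTER_CUBIC)
b=cv2.resize(s[155:245,185:275],(400,400),interpolation=cv2.INTER_CUBIC)
cv2.imwrite("pics/crop1.png",np.hstack([a,b]))
E
```

```text
mat ((455.20294189453125, 280.67340087890625), (185.0972442626953, 164.82583618164062), 3.7063684463500977)
tray ((434.4937438964844, -274.475341796875), (188.5738067626953, 173.2497100830078), 0.2840353846549988)
plate ((577.2684326171875, -62.788963317871094), (127.54195404052734, 214.41961669921875), 69.30013275146484)
cover flange ((272.40093994140625, 190.57965087890625), (34.90739059448242, 35.35386276245117), 99.83876037597656) [ 0.53711108 -0.0478444   0.11      ]
chuck [0.764 0.023 0.06 ]
bowl [0.683 0.346 0.06 ]
gouge [ 0.718 -0.322  0.06 ]
green [0.632 0.165 0.06 ]
g [ 0.613 -0.261  0.06 ]
g [ 0.368 -0.016  0.06 ]
g [ 0.259 -0.225  0.06 ]
gauge [ 0.625 -0.086  0.105]
```

View pics/crop1.png

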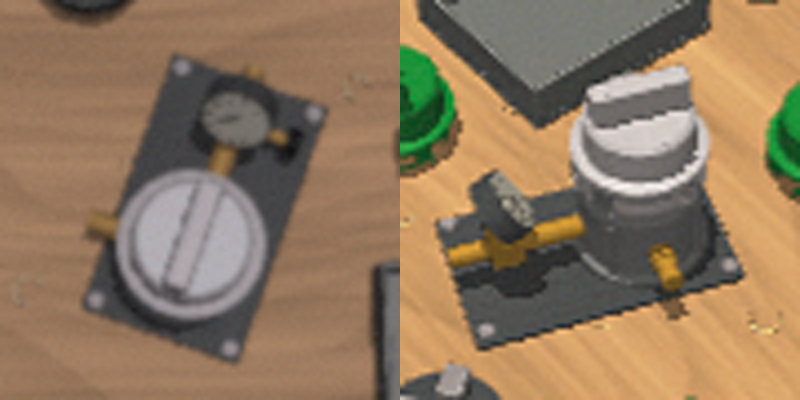

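The crop confirms an aluminium cover, not a green one. Its bar runs from top px (276,176) to (269,202), in line with the gauge.

```bash
cat >> h.py <<'E'
def togo(p,phi=None):
    """units of 30 mm along present tool axes to TCP target p; turn in deg to tool-x yaw phi (deg, mod 180)"""
    s=manip.state();M=rot(s["tool_rot"]);d=M.T@(np.array(p)-s["tool_pos"])/.03
    y=np.degrees(np.arctan2(M[1,0],M[0,0]))
    print("t",round(s["time"],2),"pos",s["tool_pos"].round(4),"yaw",round(y,2),"tilt",round(np.degrees(np.arccos(-M[2,2])),2),"units",d.round(2),"turn",None if phi is None else round(-((phi-y+90)%180-90),2),"F",s["contact_force"].round(1),"w",round(s["gripper_width"]*85.4,1),"j6",round(s["joint_pos"][5],2))
E
python3 - <<'E'
from h import *
def tri(a,b):
    (o1,d1),(o2,d2)=ray("top",a),ray("scene",b)
    A=np.stack([d1,-d2],1);k=np.linalg.lstsq(A,o2-o1,rcond=None)[0];p,q=o1+k[0]*d1,o2+k[1]*d2
    return (p+q)/2,np.linalg.norm(p-q)
print(tri((272.6,189.3),(238.5,174.6)),at("top",(272.6,189.3),.179),at("scene",(238.5,174.6),.179))
p,q=at("top",(276.25,176.25),.179),at("top",(268.75,202.5),.179);print("bar",np.linalg.norm(p-q),np.degrees(np.arctan2(*(p-q)[1::-1])))
# flange circle: bright outline contour at flange height
t=cv2.imread("pics/top0.png");g=cv2.cvtColor(t,cv2.COLOR_BGR2GRAY)
for z in(.09,.1):print(z,at("top",(272.4,190.58),z))
togo((.537,-.047,.26),159.3)
E
```

```text
(array([ 0.53513066, -0.04783105,  0.17387843]), np.float64(0.0040747505997223155)) [ 0.53310728 -0.04622556  0.179     ] [ 0.53951579 -0.0456034   0.179     ]
bar 0.07220073680815975 -16.85922043037328
0.09 [ 0.53924863 -0.04847991  0.09      ]
0.1 [ 0.53817938 -0.04816082  0.1       ]
t 0.1 pos [0.2227 0.5834 0.2302] yaw 159.1 tilt 0.11 units [-17.28 -15.89  -0.97] turn -0.2 F [ 0.1 -1.  -0.2] w 85.5 j6 -0.12
```

Call:
{"fn": "drive_tool", "kwargs": {
  "commands": "85 -1 -0.8 -1 0;85 -1 -0.9 -1 0;85 -1 -0.9 0 0;85 -1 -0.9 0 0;85 -1 -0.9 0 0;85 -1 -0.9 0 0;85 -1 -0.9 0 0;85 -1 -0.9 0 0"
}}

```text
time: 1.1
tool_pos: [0.3714, 0.2979, 0.2908]
tool_rot: [-0.0, 0.181, 0.983, -0.0]
contact_force: [0.5, 0.2, 1.0]
gripper_width: 0.991
```

Call:
{"fn": "drive_tool", "kwargs": {
  "commands": "85 -1 -0.9 0 0;85 -1 -1 0 0;85 -1 -1 0 0;85 -1 -1 0 0;85 -1 -1 0 0;85 -1 -1 0 0;85 -1 -1 0 0;85 -1 -1 0 0"
}}

```text
time: 2.1
tool_pos: [0.511, -0.0091, 0.2908]
tool_rot: [-0.0, 0.181, 0.983, 0.0]
contact_force: [-0.3, 0.1, -0.1]
gripper_width: 0.997
```

```bash
python3 - <<'E'
from h import *
togo((.537,-.0475,.20),159.3)
E
```

```text
t 2.1 pos [ 0.511  -0.0091  0.2908] yaw 159.09 tilt 0.04 units [-1.27 -0.89  3.03] turn -0.21 F [-0.3  0.1 -0.1] w 85.1 j6 -1.37
```

Call:
{"fn": "drive_tool", "kwargs": {
  "commands": "85 -0.7 -0.5 0.5 0;85 -0.57 -0.39 0.5 0;85 0 0 0.7 0;85 0 0 0.7 0;85 0 0 0.6 0;85 0 0 0 0;85 0 0 0 0;85 0 0 0 0"
}}

```text
time: 3.1
tool_pos: [0.5376, -0.0463, 0.2026]
tool_rot: [0.001, 0.181, 0.983, -0.0]
contact_force: [0.5, 0.5, -0.1]
gripper_width: 0.996
```

```bash
python3 - <<'E'
from h import *
togo((.537,-.0475,.153),159.3)
f=manip.grab_frame("scene")[:,:,::-1];g=manip.grab_frame("top")[:,:,::-1]
cv2.imwrite("pics/c2.png",np.hstack([cv2.resize(f[130:230,190:290],(400,400),interpolation=cv2.INTER_CUBIC),cv2.resize(g[130:230,225:325],(400,400),interpolation=cv2.INTER_CUBIC)]))
E
```

```text
t 3.1 pos [ 0.5376 -0.0463  0.2026] yaw 159.11 tilt 0.13 units [ 0.01 -0.04  1.65] turn -0.19 F [ 0.5  0.5 -0.1] w 85.0 j6 -1.43
```

View pics/c2.png

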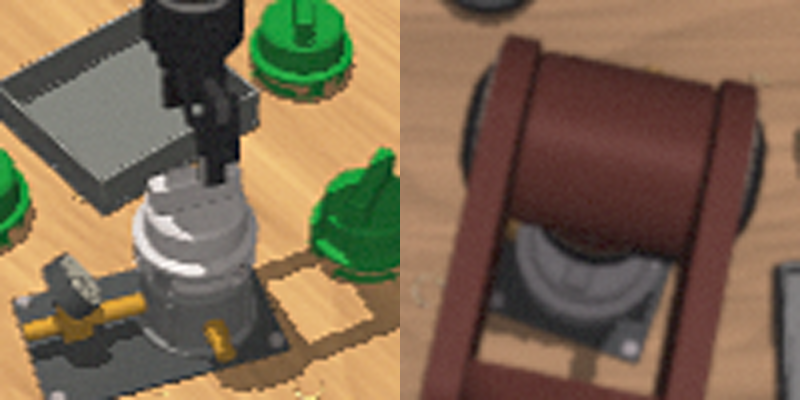

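Scene crop: the near finger hangs in front of the bar, with its tip at crop (215,185), which is px (244,176). I'll check this against its projection.

```bash
python3 - <<'E'
from h import *
s=manip.state();M=rot(s["tool_rot"]);p=s["tool_pos"]
for k in(.042,.057):
  q=proj("scene",p+M@[0,k,-.013]);print(k,q,(q-[190,130])*4)
c=np.array([.537,-.0475,.179])
a=np.radians(-20.7);ux=np.array([np.cos(a),np.sin(a),0]);uy=np.array([-np.sin(a),np.cos(a),0])
for sx in(-1,1):
  for sy in(-1,1):
    P=c+ux*sx*.038+uy*sy*.009;print(sx,sy,(proj("scene",P)-[190,130])*4)
E
```

```text
0.042 [243.10658085 175.34470075] [212.42632341 181.37880301]
0.057 [244.67953062 178.72403772] [218.71812247 194.89615089]
-1 -1 [236.07942904 157.16676907]
-1 1 [243.529948   172.40055108]
1 -1 [146.11588571 178.87416862]
1 1 [152.93149026 194.48582951]
```

The projection matches both finger and bar, so I'm descending and closing.

Call:
{"fn": "drive_tool", "kwargs": {
  "commands": "85 0 0 0.5 -0.2;85 0 0 0.5 0;85 0 0 0.4 0;85 0 -0.04 0.2 0;85 0 0 0 0;30 0 0 0 0;10 0 0 0 0;10 0 0 0 0"
}}

```text
time: 4.2
tool_pos: [0.5367, -0.0475, 0.1538]
tool_rot: [0.0, 0.18, 0.984, -0.0]
contact_force: [-1.0, -0.4, -0.2]
gripper_width: 0.372
```

Call:
{"fn": "drive_tool", "kwargs": {
  "commands": "10 0 0 0 0;10 0 0 0 0;10 0 0 0 0;10 0 0 0 0;10 0 0 0 0;10 0 0 0 0;10 0 0 0 0;10 0 0 0 0"
}}

```text
time: 5.2
tool_pos: [0.5366, -0.0475, 0.1535]
tool_rot: [0.0, 0.18, 0.984, -0.0]
contact_force: [-1.2, -1.2, 4.3]
gripper_width: 0.195
```

```bash
python3 - <<'E'
from h import *
togo((.537,-.0475,.146),159.3)
E
```

```text
t 5.2 pos [ 0.5366 -0.0475  0.1535] yaw 159.3 tilt 0.03 units [-0.01  0.01  0.25] turn -0.0 F [-1.2 -1.2  4.3] w 16.7 j6 -1.44
```

Call:
{"fn": "drive_tool", "kwargs": {
  "commands": "10 0 0 0.06 0;10 0 0 0.06 0;10 0 0 0.06 0;10 0 0 0.05 0;10 0 0 0 0;10 0 0 0 0;10 0 0 0 0;10 0 0 0 0"
}}

```text
time: 6.2
tool_pos: [0.5368, -0.0475, 0.1484]
tool_rot: [0.0, 0.18, 0.984, -0.0]
contact_force: [-4.2, -0.6, 11.9]
gripper_width: 0.197
```

Call:
{"fn": "drive_tool", "kwargs": {
  "commands": "10 0 0 0.04 0;10 0 0 0.04 0;10 0 0 0 0;10 0 0 0 0;10 0 0 0 0;10 0 0 0 0;10 0 0 0 0;10 0 0 0 0"
}}

```text
time: 7.2
tool_pos: [0.5369, -0.0476, 0.1466]
tool_rot: [0.0, 0.18, 0.984, -0.0]
contact_force: [-6.0, 1.2, 15.0]
gripper_width: 0.196
```

Call:
{"fn": "drive_tool", "kwargs": {
  "commands": "10 0 0 0.01 -2;10 0 0 0 -4;10 0 0 0 -5;10 0 0 0 -5;10 0 0 0 -5;10 0 0 0 -5;10 0 0 0 -4;10 0 0 0 0"
}}

```text
time: 8.2
tool_pos: [0.5384, -0.0474, 0.147]
tool_rot: [0.002, -0.081, 0.997, -0.0]
contact_force: [-1.7, 1.5, 14.2]
gripper_width: 0.195
```

```bash
python3 - <<'E'
from h import *
togo((.537,-.0475,.146),69.3);print(manip.state()["ft_torque"])
E
```

```text
t 8.2 pos [ 0.5384 -0.0474  0.147 ] yaw -170.69 tilt 0.28 units [0.05 0.   0.03] turn -59.99 F [-1.7  1.5 14.2] w 16.7 j6 -1.96
[0.21629842 0.50655652 0.06917399]
```

Call:
{"fn": "drive_tool", "kwargs": {
  "commands": "10 0 0 0.02 -5;10 0 0 0 -8;10 0 0 0 -8;10 0 0 0 -8;10 0 0 0 -8;10 0 0 0 -8;10 0 0 0 -8;10 0 0 0 -4"
}}

```text
time: 9.2
tool_pos: [0.5379, -0.0468, 0.1463]
tool_rot: [0.002, -0.547, 0.837, -0.0]
contact_force: [-3.6, 3.4, 15.2]
gripper_width: 0.197
```

```bash
python3 - <<'E'
from h import *
togo((.537,-.0475,.153),69.3);print(manip.state()["ft_torque"])
E
```

```text
t 9.2 pos [ 0.5379 -0.0468  0.1463] yaw -113.62 tilt 0.2 units [ 0.03  0.02 -0.22] turn -2.92 F [-3.6  3.4 15.2] w 16.8 j6 -2.96
[ 0.55231871  0.88425017 -0.35923397]
```

About 87° turned. I'll let it rise, then lift gently.

Call:
{"fn": "drive_tool", "kwargs": {
  "commands": "10 0 0 -0.05 0;10 0 0 -0.1 0;10 0 0 -0.1 0;10 0 0 -0.1 0;10 0 0 -0.1 0;10 0 0 -0.1 0;10 0 0 0 0;10 0 0 0 0"
}}

```text
time: 10.2
tool_pos: [0.5356, -0.0473, 0.1584]
tool_rot: [-0.001, -0.547, 0.837, 0.001]
contact_force: [-0.2, -0.0, -1.6]
gripper_width: 0.203
```

Call:
{"fn": "drive_tool", "kwargs": {
  "commands": "10 0 0 -0.1 0;10 0 0 -0.2 0;10 0 0 -0.4 0;10 0 0 -0.6 0;10 0 0 -0.8 0;10 0 0 -0.8 0;10 0 0 -0.5 0;10 0 0 0 0"
}}

```text
time: 11.2
tool_pos: [0.5374, -0.0476, 0.2639]
tool_rot: [0.001, -0.547, 0.837, -0.001]
contact_force: [0.2, -0.2, -2.7]
gripper_width: 0.198
```

```bash
python3 - <<'E'
from h import *
togo((.457,.281,.26))
f=manip.grab_frame("scene")[:,:,::-1];cv2.imwrite("pics/s3.png",cv2.resize(f[100:292,128:384],None,fx=2.5,fy=2.5))
E
```

```text
t 11.2 pos [ 0.5374 -0.0476  0.2639] yaw -113.7 tilt 0.22 units [-8.95  6.86  0.11] turn None F [ 0.2 -0.2 -2.7] w 16.9 j6 -2.95
```

View pics/s3.png

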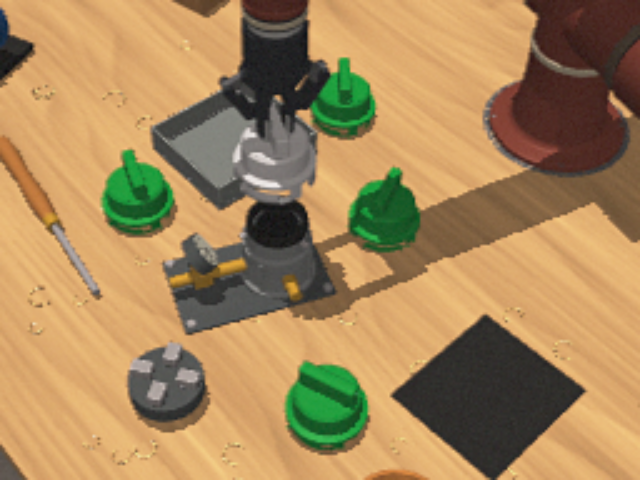

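The cover is off and held upright; the cartridge stayed in the pot. Now to the mat.

Call:
{"fn": "drive_tool", "kwargs": {
  "commands": "10 -0.5 0.4 0 0;10 -0.9 0.7 0 0;10 -0.9 0.7 0 0;10 -0.9 0.7 0 0;10 -0.9 0.7 0 0;10 -0.9 0.7 0 0;10 -0.9 0.7 0 0;10 -0.9 0.7 0 0"
}}

```text
time: 12.25
tool_pos: [0.4712, 0.205, 0.2601]
tool_rot: [-0.001, -0.547, 0.837, 0.001]
contact_force: [0.9, -0.6, -2.4]
gripper_width: 0.196
```

Call:
{"fn": "drive_tool", "kwargs": {
  "commands": "10 -0.9 0.7 0 0;10 -0.9 0.6 0 0;10 -0.35 0.26 0 0;10 0 0 0.7 0;10 0 0 0.9 0;10 0 0 0.9 0;10 0 0 0.9 0;10 0 0 0.8 0"
}}

```text
time: 13.25
tool_pos: [0.4549, 0.2794, 0.1324]
tool_rot: [-0.002, -0.546, 0.838, 0.0]
contact_force: [0.1, -0.9, -2.6]
gripper_width: 0.199
```

```bash
python3 - <<'E'
from h import *
togo((.457,.281,.0695))
E
```

```text
t 13.25 pos [0.4549 0.2794 0.1324] yaw -113.79 tilt 0.2 units [-0.08 -0.05  2.09] turn None F [ 0.1 -0.9 -2.6] w 17.0 j6 -2.31
```

Call:
{"fn": "drive_tool", "kwargs": {
  "commands": "10 0 0 0.6 0;10 0 0 0.6 0;10 0 0 0.4 0;10 0 0 0.15 0;10 0 0 0.1 0;10 0 0 0.05 0;10 0 0 0 0;10 0 0 0 0"
}}

```text
time: 14.25
tool_pos: [0.4562, 0.2813, 0.079]
tool_rot: [0.0, -0.547, 0.837, -0.0]
contact_force: [0.7, -1.0, -3.1]
gripper_width: 0.198
```

Call:
{"fn": "drive_tool", "kwargs": {
  "commands": "10 0 0 0.1 0;10 0 0 0.08 0;10 0 0 0.05 0;10 0 0 0.04 0;10 0 0 0.03 0;10 0 0 0.02 0;10 0 0 0 0;10 0 0 0 0"
}}

```text
time: 15.25
tool_pos: [0.4563, 0.2812, 0.0699]
tool_rot: [0.0, -0.547, 0.837, -0.0]
contact_force: [-3.5, -2.5, 5.3]
gripper_width: 0.199
```

The force says it's seated on the mat. Releasing and rising.

Call:
{"fn": "drive_tool", "kwargs": {
  "commands": "40 0 0 -0.03 0;60 0 0 0 0;85 0 0 0 0;85 0 0 0 0;85 0 0 0 0;85 0 0 -0.4 0;85 0 0 -0.8 0;85 0 0 -1 0"
}}

```text
time: 16.25
tool_pos: [0.4557, 0.281, 0.1368]
tool_rot: [-0.0, -0.547, 0.837, 0.0]
contact_force: [1.0, 0.2, -0.3]
gripper_width: 1.004
```

Call:
{"fn": "drive_tool", "kwargs": {
  "commands": "85 0 0 -1 0;85 0 0 -1 0;85 0 0 -1 0;85 0 0 -1 0;85 1 -0.5 0 0;85 1 -0.5 0 0;85 1 -0.5 0 0;85 0 0 0 0"
}}

```text
time: 17.25
tool_pos: [0.4613, 0.1793, 0.257]
tool_rot: [0.001, -0.546, 0.838, -0.0]
contact_force: [-0.1, -0.1, 0.5]
gripper_width: 0.997
```

```bash
python3 - <<'E'
from h import *
togo((.537,-.0475,.23))
f=manip.grab_frame("scene")[:,:,::-1];g=manip.grab_frame("top")[:,:,::-1]
cv2.imwrite("pics/s4.png",f);cv2.imwrite("pics/t4.png",g)
a=cv2.resize(g[125:285,120:320],(800,640))[:600]
cv2.imwrite("pics/v4.png",np.hstack([cv2.resize(g[165:225,240:310],(420,360),interpolation=cv2.INTER_CUBIC),cv2.resize(f[170:240,195:265],(360,360),interpolation=cv2.INTER_CUBIC)]))
cv2.imwrite("pics/v4b.png",np.hstack([cv2.resize(g[180:265,130:215],(400,400)),cv2.resize(f[190:300,270:380],(400,400))]))
cv2.imwrite("pics/v4.png",np.vstack([cv2.copyMakeBorder(cv2.resize(cv2.imread("pics/v4.png"),(700,323)),0,0,0,0,cv2.BORDER_CONSTANT),cv2.resize(cv2.imread("pics/v4b.png"),(700,270))]))
E
```

```text
t 17.25 pos [0.4613 0.1793 0.257 ] yaw -113.87 tilt 0.09 units [ 5.89 -5.37  0.9 ] turn None F [-0.1 -0.1  0.5] w 85.1 j6 -2.5
```

View pics/v4.png

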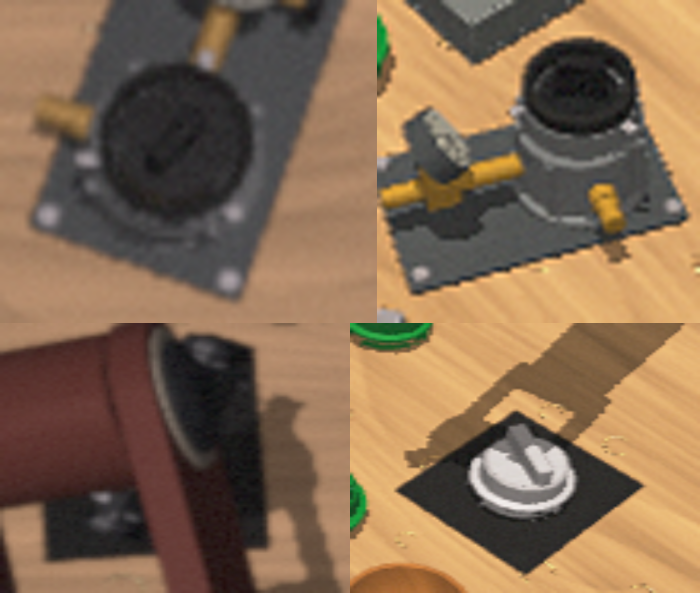

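The cover stands right way up in the middle of the mat. In the pot the tab runs, in the top crop, from about (195,118) to (155,170). I'll measure it with enhanced contrast.

```bash
python3 - <<'E'
from h import *
g=np.mean([cv2.cvtColor(manip.grab_frame("top"),cv2.COLOR_RGB2GRAY).astype(float) for _ in range(6)],0)
np.save("pics/g.npy",g)
cr=g[172:208,254:292];x=np.clip((cr-20)*5,0,255).astype(np.uint8)
f=np.mean([cv2.cvtColor(manip.grab_frame("scene"),cv2.COLOR_RGB2GRAY).astype(float) for _ in range(6)],0)
y=np.clip((f[172:202,220:252]-15)*5,0,255).astype(np.uint8)
cv2.imwrite("pics/v5.png",np.hstack([cv2.resize(x,(380,360),interpolation=cv2.INTER_CUBIC),cv2.resize(y,(384,360),interpolation=cv2.INTER_CUBIC)]))
print(cr[6:28,8:30].round().astype(int))
togo((.537,-.0475,.23))
E
```

```text
[[75 72 80 68 50 38 37 37 35 34 34 32 33 34 35 46 57 69 68 74 76 76]
 [73 68 56 42 36 32 31 35 36 40 38 39 36 37 31 33 34 40 46 62 72 75]
 [62 48 38 34 34 32 34 41 40 40 42 43 41 41 35 34 32 32 36 40 53 70]
 [46 36 34 37 49 43 44 48 44 38 40 42 44 42 46 40 38 35 31 35 37 58]
 [36 34 30 38 55 50 42 46 47 43 44 44 44 45 43 44 40 41 38 36 35 42]
 [34 35 38 40 46 45 43 43 46 44 44 45 45 45 42 44 42 44 46 41 34 39]
 [40 42 40 42 44 45 45 44 44 46 45 43 42 41 41 43 43 45 45 46 39 34]
 [46 49 45 45 43 42 44 43 43 43 41 42 34 36 35 40 43 44 42 42 38 34]
 [48 47 45 42 41 45 43 46 44 44 41 36 33 36 38 36 40 45 43 42 42 36]
 [40 41 45 42 45 44 44 44 43 42 35 35 38 39 40 36 40 42 44 46 47 40]
 [40 42 44 44 44 43 44 44 42 36 33 35 42 40 36 32 41 45 44 47 45 41]
 [44 45 44 44 43 44 45 40 37 35 36 40 40 37 31 36 42 45 45 44 42 44]
 [48 45 44 46 45 43 44 37 32 36 42 39 37 29 38 42 46 45 44 45 44 46]
 [50 46 45 44 46 46 41 34 38 40 40 35 30 32 41 44 46 44 45 44 43 43]
 [52 46 45 45 46 40 35 39 41 38 36 30 35 40 43 46 46 44 46 44 43 44]
 [49 46 46 44 42 35 33 39 40 38 32 33 40 46 44 45 44 45 44 46 39 44]
 [45 40 44 44 40 29 30 35 34 31 32 40 45 46 46 46 44 44 45 46 42 43]
 [40 43 44 45 39 28 22 27 29 33 41 46 45 45 45 45 45 45 46 46 46 42]
 [40 40 45 44 44 32 19 22 28 40 45 46 44 46 45 44 46 46 46 46 51 47]
 [35 38 42 43 44 38 33 33 39 45 45 45 46 44 45 46 46 44 46 50 50 42]
 [38 34 38 42 40 46 46 46 44 45 47 46 45 45 46 45 46 47 51 53 48 38]
 [38 35 38 40 39 43 45 46 46 46 44 46 46 47 46 46 43 46 50 48 39 42]]
t 17.95 pos [0.461  0.1807 0.2559] yaw -113.69 tilt 0.01 units [ 5.95 -5.38  0.86] turn None F [-0.4 -0.2  0.2] w 85.4 j6 -2.5
```

View pics/v5.png

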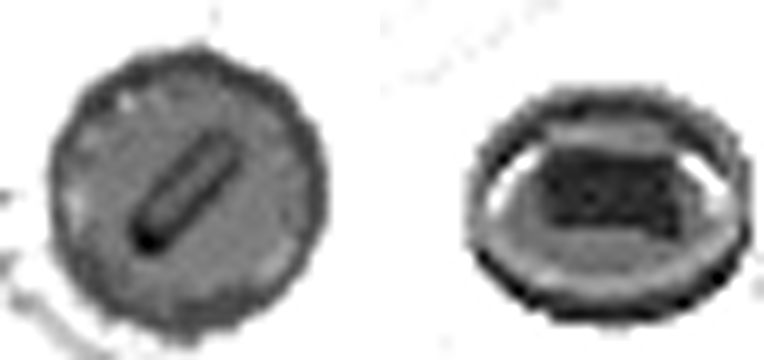

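```bash
python3 - <<'E'
from h import *
g=np.load("pics/g.npy");b=g[177:200,264:280];m=cv2.morphologyEx((b<40.5).astype(np.uint8),cv2.MORPH_CLOSE,np.ones((3,3),np.uint8))
n,l,st,_=cv2.connectedComponentsWithStats(m);k=1+np.argmax(st[1:,4])
m=(l==k);print("\n".join("".join(".#"[int(v)] for v in r) for r in m))
ys,xs=np.nonzero(m);P=np.array([at("top",(x+264,y+177),.134)[:2] for x,y in zip(xs,ys)],np.float32)*1000
print(cv2.minAreaRect(P),P.mean(0));w=np.linalg.eigh(np.cov(P.T));print(np.degrees(np.arctan2(w[1][1,1],w[1][0,1])))
print(at("top",(271.6,190.7),.134))
s=manip.state();togo((.537,-.0475,.2),-43)
E
```

```text
................
................
................
................
................
................
................
................
..........####..
.........#######
........########
.......#######..
.....#########..
.....########...
.....#######....
....########....
...#######......
..########......
..######........
..######........
..#####.........
###.............
###.............
((531.3950805664062, -42.48910903930664), (17.556167602539062, 54.69960403442383), 44.197052001953125) [532.359    -44.651474]
136.08550546951238
[ 0.53424505 -0.04486684  0.134     ]
t 17.95 pos [0.461  0.1807 0.2559] yaw -113.69 tilt 0.01 units [ 5.95 -5.38  1.86] turn -70.69 F [-0.4 -0.2  0.2] w 85.4 j6 -2.5
```

Call:
{"fn": "drive_tool", "kwargs": {
  "commands": "85 0 0 0 10;85 0 0 0 10;85 0 0 0 10;85 0 0 0 10;85 0 0 0 10;85 0 0 0 10;85 0 0 0 10;85 0 0 0 10"
}}

```text
time: 18.95
tool_pos: [0.461, 0.1806, 0.2559]
tool_rot: [0.0, 0.122, 0.993, -0.0]
contact_force: [-0.4, 0.1, -0.4]
gripper_width: 0.995
```

```bash
python3 - <<'E'
from h import *
togo((.536,-.0465,.2),135.5)
E
```

```text
t 18.95 pos [0.461  0.1806 0.2559] yaw 165.96 tilt 0.0 units [-4.26 -6.74  1.86] turn 30.46 F [-0.4  0.1 -0.4] w 85.0 j6 -1.1
```

Call:
{"fn": "drive_tool", "kwargs": {
  "commands": "85 -0.6 -0.9 0 0;85 -0.6 -0.95 0 0;85 -0.6 -1 0 0;85 -0.6 -1 0 0;85 -0.6 -1 0 0;85 -0.6 -0.95 0 0;85 -0.6 -0.9 0 0;85 0 0 0 10"
}}

```text
time: 19.95
tool_pos: [0.5362, -0.0465, 0.2557]
tool_rot: [-0.0, 0.209, 0.978, -0.0]
contact_force: [-0.5, 1.2, 0.2]
gripper_width: 0.995
```

Call:
{"fn": "drive_tool", "kwargs": {
  "commands": "85 0 0 0.4 10;85 0 0 0.5 10;85 0 0 0.5 0.5;85 0 0 0.4 0;85 0 0 0 0;85 0 0 0 0;85 0 0 0 0;85 0 0 0 0"
}}

```text
time: 20.95
tool_pos: [0.5361, -0.0445, 0.2026]
tool_rot: [0.001, 0.376, 0.927, 0.0]
contact_force: [-0.1, 0.5, -0.0]
gripper_width: 0.995
```

```bash
python3 - <<'E'
from h import *
togo((.536,-.0465,.109),135.5)
E
```

```text
t 20.95 pos [ 0.5361 -0.0445  0.2026] yaw 135.81 tilt 0.06 units [-0.04 -0.05  3.12] turn 0.31 F [-0.1  0.5 -0. ] w 85.0 j6 -1.02
```

Call:
{"fn": "drive_tool", "kwargs": {
  "commands": "85 -0.04 -0.05 0.5 0.3;85 0 0 0.7 0;85 0 0 0.7 0;85 0 0 0.6 0;85 0 0 0.4 0;85 0 0 0.2 0;85 0 0 0 0;85 0 0 0 0"
}}

```text
time: 21.95
tool_pos: [0.5362, -0.0465, 0.1098]
tool_rot: [0.001, 0.379, 0.926, 0.0]
contact_force: [-0.5, 0.7, 0.2]
gripper_width: 0.997
```

Call:
{"fn": "drive_tool", "kwargs": {
  "commands": "40 0 0 0 0;20 0 0 0 0;5 0 0 0 0;5 0 0 0 0;5 0 0 0 0;5 0 0 0 0;5 0 0 0 0;5 0 0 0 0"
}}

```text
time: 22.95
tool_pos: [0.5356, -0.0463, 0.1089]
tool_rot: [0.0, 0.379, 0.926, 0.0]
contact_force: [0.4, 0.4, 0.7]
gripper_width: 0.129
```

```bash
python3 - <<'E'
from h import *
togo((.536,-.0465,.26),135.5);print(manip.state()["ft_torque"])
E
```

```text
t 22.95 pos [ 0.5356 -0.0463  0.1089] yaw 135.5 tilt 0.01 units [-0.01  0.01 -5.04] turn -0.0 F [0.4 0.4 0.7] w 11.0 j6 -1.02
[ 0.12568118 -0.02868604  0.04628745]
```

Call:
{"fn": "drive_tool", "kwargs": {
  "commands": "5 0 0 -0.1 0;5 0 0 -0.2 0;5 0 0 -0.4 0;5 0 0 -0.6 0;5 0 0 -0.6 0;5 0 0 -0.6 0;5 0 0 -0.6 0;5 0 0 -0.6 0"
}}

```text
time: 23.95
tool_pos: [0.5356, -0.0464, 0.2213]
tool_rot: [0.0, 0.379, 0.926, 0.0]
contact_force: [0.8, -0.5, -1.5]
gripper_width: 0.127
```

Call:
{"fn": "drive_tool", "kwargs": {
  "commands": "5 0 0 -0.6 0;5 0 0 -0.5 0;5 0 0 -0.2 0;5 0 0 0 0;5 0 0 0 0;5 0 0 0 0;5 0 0 0 0;5 0 0 0 0"
}}

```text
time: 24.95
tool_pos: [0.5355, -0.0464, 0.2587]
tool_rot: [-0.0, 0.379, 0.926, -0.0]
contact_force: [0.2, 0.6, -2.4]
gripper_width: 0.128
```

```bash
python3 - <<'E'
from h import *
togo((.434,-.274,.1015),135.5);print(manip.state()["ft_torque"])
f=manip.grab_frame("scene")[:,:,::-1];cv2.imwrite("pics/s6.png",cv2.resize(f[90:250,160:330],(680,600)[:2],interpolation=cv2.INTER_CUBIC))
E
```

```text
t 24.95 pos [ 0.5355 -0.0464  0.2587] yaw 135.5 tilt 0.02 units [-2.91 -7.78  5.24] turn -0.0 F [ 0.2  0.6 -2.4] w 10.9 j6 -1.02
[ 0.02352215  0.01384085 -0.01949634]
```

View pics/s6.png

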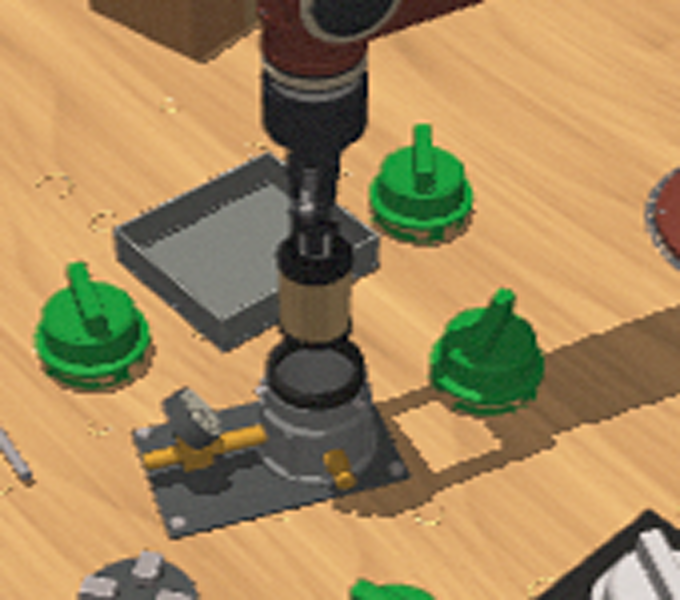

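The cartridge is out and upright, clear of the pot. Now to the tray.

Call:
{"fn": "drive_tool", "kwargs": {
  "commands": "5 -0.15 -0.4 0 0;5 -0.3 -0.7 0 0;5 -0.3 -0.9 0 0;5 -0.4 -0.9 0 0;5 -0.35 -0.9 0 0;5 -0.35 -0.9 0 0;5 -0.35 -0.9 0 0;5 -0.3 -0.9 0 0"
}}

```text
time: 26.0
tool_pos: [0.4515, -0.2395, 0.259]
tool_rot: [0.0, 0.379, 0.925, -0.0]
contact_force: [-0.9, 1.1, -2.4]
gripper_width: 0.128
```

Call:
{"fn": "drive_tool", "kwargs": {
  "commands": "5 -0.3 -0.8 0 0;5 -0.11 -0.48 0 0;5 0 0 0.3 0;5 0 0 0.7 0;5 0 0 0.8 0;5 0 0 0.8 0;5 0 0 0.8 0;5 0 0 0.6 0"
}}

```text
time: 27.0
tool_pos: [0.4336, -0.2724, 0.1359]
tool_rot: [-0.002, 0.378, 0.926, 0.001]
contact_force: [-0.2, 0.3, -2.1]
gripper_width: 0.125
```

Call:
{"fn": "drive_tool", "kwargs": {
  "commands": "5 0 0 0.4 0;5 0 0 0.2 0;5 0 0 0.1 0;5 0 0 0 0;5 0 0 0 0;5 0 0 0 0;5 0 0 0 0;5 0 0 0 0"
}}

```text
time: 28.0
tool_pos: [0.4343, -0.2741, 0.118]
tool_rot: [0.0, 0.379, 0.926, -0.0]
contact_force: [0.1, -0.7, -2.8]
gripper_width: 0.129
```

```bash
python3 - <<'E'
from h import *
togo((.434,-.274,.0989),135.5)
E
```

```text
t 28.0 pos [ 0.4343 -0.2741  0.118 ] yaw 135.5 tilt 0.01 units [ 0.01 -0.    0.64] turn -0.0 F [ 0.1 -0.7 -2.8] w 11.0 j6 -1.5
```

Call:
{"fn": "drive_tool", "kwargs": {
  "commands": "5 0 0 0.2 0;5 0 0 0.15 0;5 0 0 0.1 0;5 0 0 0.07 0;5 0 0 0.05 0;5 0 0 0.04 0;5 0 0 0 0;5 0 0 0 0"
}}

```text
time: 29.0
tool_pos: [0.4344, -0.2741, 0.0998]
tool_rot: [0.0, 0.379, 0.926, -0.0]
contact_force: [0.0, -0.1, -2.4]
gripper_width: 0.132
```

Call:
{"fn": "drive_tool", "kwargs": {
  "commands": "5 0 0 0.02 0;5 0 0 0.02 0;5 0 0 0 0;5 0 0 0 0;5 0 0 0 0;5 0 0 0 0;5 0 0 0 0;5 0 0 0 0"
}}

```text
time: 30.0
tool_pos: [0.4345, -0.2743, 0.0989]
tool_rot: [0.0, 0.379, 0.926, -0.0]
contact_force: [-0.9, 1.1, 5.5]
gripper_width: 0.13
```

It's seated (+5.5 N). Releasing and rising.

Call:
{"fn": "drive_tool", "kwargs": {
  "commands": "30 0 0 0 0;50 0 0 0 0;60 0 0 0 0;60 0 0 0 0;60 0 0 0 0;60 0 0 -0.4 0;60 0 0 -0.8 0;60 0 0 -1 0"
}}

```text
time: 31.0
tool_pos: [0.4341, -0.2739, 0.1654]
tool_rot: [-0.0, 0.379, 0.926, 0.0]
contact_force: [0.2, -0.1, 0.5]
gripper_width: 0.704
```

Call:
{"fn": "drive_tool", "kwargs": {
  "commands": "60 0 0 -1 0;60 0 0 -1 0;60 0 0 -1 0;60 -0.5 0.5 -0.5 0;60 -0.8 0.9 0 0;60 -0.8 0.9 0 0;60 -0.8 0.9 0 0;60 0 0 0 0"
}}

```text
time: 32.0
tool_pos: [0.565, -0.2662, 0.2698]
tool_rot: [0.0, 0.378, 0.926, 0.0]
contact_force: [-0.6, 0.0, -1.0]
gripper_width: 0.699
```

```bash
python3 - <<'E'
from h import *
togo((.434,-.274,.1))
f=manip.grab_frame("scene")[:,:,::-1];cv2.imwrite("pics/s7.png",cv2.resize(f[90:345,120:400],(640,583),interpolation=cv2.INTER_CUBIC))
g=manip.grab_frame("top")[:,:,::-1];cv2.imwrite("pics/t7.png",g)
E
```

```text
t 32.0 pos [ 0.565  -0.2662  0.2698] yaw 135.6 tilt 0.01 units [ 2.94 -3.24  5.66] turn None F [-0.6  0.  -1. ] w 59.7 j6 -1.36
```

View pics/s7.png

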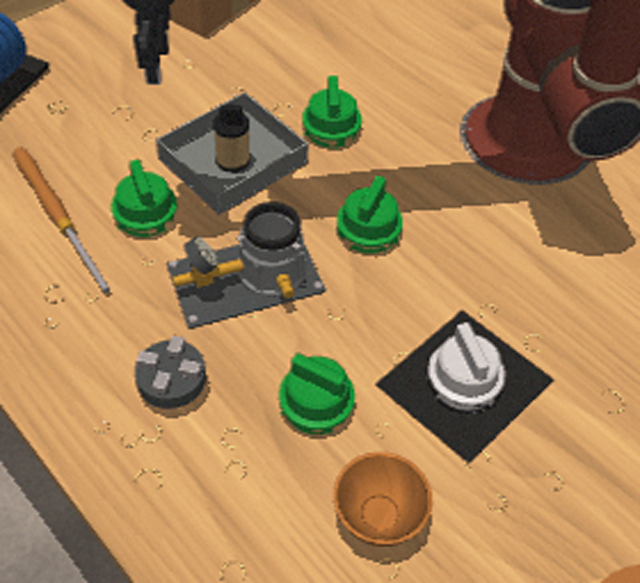

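View pics/t7.png

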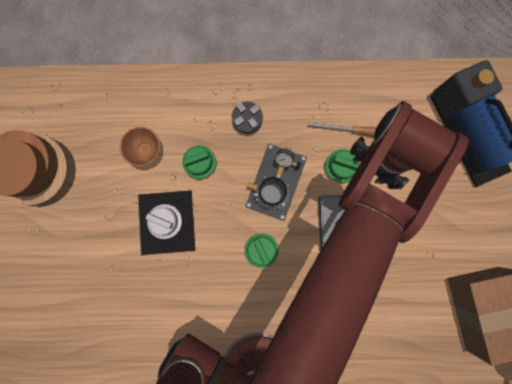

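The final pictures show the cover upright and wholly on the mat, at top (164,221). The cartridge stands in the tray at scene crop (232,140), and the chuck, bowl, gouge and green look-alikes are where they were. The gripper is touching nothing, so I'm handing in.

```bash
python3 -c "
from plant import manip
print(manip.job_done())"
```

```text
the job is handed in; nothing more can be done
None
```

The job is done and handed in at about 32 s of the 64 s allowed; the simulator gave no verdict.

- **Cover:** I pressed it down about 7 mm at 15 N and held it there. I turned it about 87° anticlockwise (a brief dip to 6.5 mm on the way, still over the 6 mm needed), let it rise and lifted it off. I set it right way up near the middle of the mat.
- **Cartridge:** I drew it straight up out of the pot and stood it near the middle of the grey tray. Tool tilt read at most 0.25° at every reading on the way.
- **Last checks:** The final scene picture shows the cover upright and wholly on the mat, and the cartridge upright in the tray. The chuck, bowl, gouge and all four green look-alikes look unmoved. The gripper is empty and clear, with wrist force about 1 N.
- **Limits of the checks:** In the final top picture the arm hides most of the tray, so the cartridge's place rests on the scene view and the tool position at release. My position estimates from the two cameras differed by 2 to 6 mm, and nothing went wrong because of it.

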